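# Swap the jar and the tin in a spring-pusher display rack

## Task

Swap the places of the honey jar and the round tin in the small sloping wooden display rack, parking whichever you take out first upright on the cork coaster, let go, while you move the other. Each must end seated in the other's lane: base flat on the sloping deck, standing behind the front lip with the lane's spring pusher behind it. Set both down gently, never drop or tip them over, and leave the packs and the rattan ball lying about where they are.

Things in the scene. Friction and masses are not known exactly. Their poses are not given: they have to be found in the camera images.
- deck: Fixed sloping deck of the wooden rack, 118 deep x 246 wide. Origin: middle of its front edge, on the deck's surface; x up the slope, away from the robot (tilt 0.26 rad, low edge nearest the robot), y left along the front, z square to the deck. Front lip x 0 to 6 mm, 28 high; back board x 110 to 118, 40 high. Lane middles y = +60 and -60; rails 5 wide, 16 high at y = 0, +-120.
- pusher_left (a joint): How far (m) the left lane's (y = +60 mm) grey spring pusher plate is pushed back up the slope. 0: lane empty, plate's front face at deck x = 16 mm, so it blocks the lane from above. Stop at 0.076. Spring 1.1 N at 0, 2.4 N at the stop. Plate 44 wide, 7 thick, 4 to 51 mm above the deck. It holds what stands in the lane against the lip: axis at deck x about 6 mm + radius.
- pusher_right (a joint): The same pusher in the right lane (y = -60 mm). To load a lane: hold the thing parallel to deck z, ahead of the lip, its underside above the lip's top (28 mm) and well below the plate's top (51 mm); shove the plate back with it along deck x until it is behind the lip; then lower it to the deck and let go: the plate slides it to the lip.
- jar_mid (a point): The honey jar (glass, white lid): a cylinder 64 in diameter (the lid at 86 to 97 mm is the widest part), 97 high, about 0.36 kg (varies). The point is on its axis half-way up, 48.5 above its underside; z is its axis. Starts standing in one lane of the rack, leaning up to 0.07 rad forward against the lip.
- tin_mid (a point): The round tin: 57.4 diameter, 72 high, about 0.18 kg (varies). The point is on its axis half-way up, 36 above its underside; z is its axis. Starts standing in the other lane.
- coaster: Round cork coaster, 100 diameter, 6 thick, fixed to the table, level. Origin: centre of its underside, on the table.
- bar_a: Bar pastry in a clear wrapper, 57x101x25 mm, lying near the front of the rack. Loose bystander; origin: centre of its underside.
- bar_b: Another such bar pastry, 57x101x25 mm, in front of the rack. Loose bystander; origin: centre of its underside.
- ring_a: Ring cake in a clear wrapper, 90x94x25 mm. Loose bystander; origin: centre of its underside.
- ring_b: Ring cake in a clear wrapper, 90x94x25 mm. Loose bystander; origin: centre of its underside.
- ring_c: Ring cake in a clear wrapper, 90x94x25 mm. Loose bystander; origin: centre of its underside.
- ball: Woven rattan ball with a flat foot, 61x59x56 mm. Loose bystander; origin: centre of its underside.

How it is judged:
On the way:
1. the jar or the tin stands upright on the coaster, let go (((horizontal distance between jar_mid and coaster below 0.03 m and height (world z) of jar_mid between 0.0505 and 0.0595 m and angle between jar_mid's own z axis and vertical below 0.09 rad and contact force between jar and the fingers below 0.1 N) or (horizontal distance between tin_mid and coaster below 0.03 m and height (world z) of tin_mid between 0.038 and 0.047 m and angle between tin_mid's own z axis and vertical below 0.09 rad and contact force between tin and the fingers below 0.1 N))), for 0.2 s.
At the end, for the whole second after the job is handed in: Jar and tin have exchanged lanes: each has its base on the sloping deck (within 6 mm), stands square to the deck (within 0.14 rad), is behind the lip (gap to the lip at most 10 mm), within 25 mm of the middle of its new lane, released and at rest (((x of jar_mid in the frame of deck between 0.027 and 0.048 m and z of jar_mid in the frame of deck between 0.0425 and 0.0545 m and angle between the z axis of each of jar_mid, tin_mid and the z axis of deck, either way round below 0.14 rad and y of jar_mid in the frame of deck between 0.035 and 0.085 m and x of tin_mid in the frame of deck between 0.0237 and 0.0447 m and z of tin_mid in the frame of deck between 0.03 and 0.042 m and y of tin_mid in the frame of deck between -0.085 and -0.035 m) or (x of jar_mid in the frame of deck between 0.027 and 0.048 m and z of jar_mid in the frame of deck between 0.0425 and 0.0545 m and angle between the z axis of each of jar_mid, tin_mid and the z axis of deck, either way round below 0.14 rad and y of jar_mid in the frame of deck between -0.085 and -0.035 m and x of tin_mid in the frame of deck between 0.0237 and 0.0447 m and z of tin_mid in the frame of deck between 0.03 and 0.042 m and y of tin_mid in the frame of deck between 0.035 and 0.085 m)) and distance of each of jar_mid, tin_mid from where it was at the start of the episode above 0.08 m and linear speed of each of jar, tin below 0.02 m/s); the robot touches nothing.
It fails at once if the jar or the tin is tipped over (angle between any of jar_mid, tin_mid's own z axis and vertical above 0.9 rad).
It fails at once if the jar or the tin is pressed hard onto the rack or the coaster (over 60 N) (contact force between any of jar, tin and deck above 60 N or contact force between any of jar, tin and coaster above 60 N).
It fails at once if the jar or the tin is dropped (falls out of the fingers' hold faster than 0.45 m/s, about 10 mm) ((contact force between jar and the fingers below 0.1 N and linear speed of jar above 0.45 m/s) or (contact force between tin and the fingers below 0.1 N and linear speed of tin above 0.45 m/s)).
It fails at once if a pack or the rattan ball is moved by more than 30 mm (distance of any of bar_a, bar_b, ring_a, ring_b, ring_c, ball from where it was at the start of the episode above 0.03 m).
It also fails if it takes over 72 s, if anything falls off the work surface, if the arm or the gripper's body presses on something with over 40 N, if the wrist force passes 120 N, or if a joint passes its speed limit or range.

## Robot

A 6-joint arm with a two-finger parallel gripper is mounted at the origin on a cart in front of the work surface, level with it; the furniture and walls round the work are solid. World frame = base frame: x ahead of the robot, y to its left, z up, the work surface at z = 0. Lengths are in m, angles in rad, forces in N, time in s.
With the tool pointing down it reaches from about 0.35 to 0.925 m from the base axis. Payload 6.4 kg.
Tool frame: the origin (TCP) lies on the mounting face of the last link; the fingertips stand 199 mm ahead of it and the grasp point (between the pads) lies 180 mm ahead of it (tip_reach is the distance from the TCP to the fingertips, in m); z points along the fingers, y is the line along which they close (so a half turn about z gives the same grasp; the last joint's range is limited). The gripper opens to 94 mm and grips with 3 to 60 N. Pads are 16 mm wide; open, the fingers measure 119 mm over their backs; the gripper's body (75 mm by 177 mm) begins 78 mm behind the grasp point.
Start: joints at [-1.275, 0.245, 1.558, -0, 1.339, -0.174], TCP at [0.294, -0.58, 0.405] pointing down, gripper open.
Joint ranges: [-3.13, 3.13], [-1.02, 2.26], [0.13, 2.54], [-0.95, 4.09], [0.21, 2.88], [-2.74, 2.74]. Speed limits (rad/s): [2.57, 2.57, 3.14, 3.14, 3.14, 3.14].

## Interface

Orientations are given as a 3x3 rotation matrix whose columns are the frame's x, y, z axes.
In Python, from workcell import get_obs, get_image, get_calibration, close_job, tip_reach gives the robot as it stands.
- The arm moves only by the tool move_arm, never from a script. Its arguments are lists of equal length, an entry for each row: "xyz": the shift along the tool's x, y, z in cm, a list of three; "delta_rot": the turn, a rotation vector about the tool's x, y, z in rad, a list of three. A call has exactly 5 rows; each row is the pose to reach, as a shift and turn from the pose commanded when the call began, along the tool's axes at that moment; what a row does not reach only later rows make up. A row lasts 1/8 s, in which the tool goes at most 62.5 mm and 10.7 degrees, less where a joint would pass 70% of its speed; a pose out of reach is approached as far as the arm can. A call with a gripper value outside its range is refused whole. "hand" is the opening, from 0 (shut) to 1 (fully open), set as the call begins (left out, the last holds). The fingers move at their own pace and stop on an object; "grip_force" is the grip in N (left out, the last holds). Time passes only in rows, so rows that repeat a pose let the fingers close, or fill a call up. It gives the time, the measured TCP pose, the force, the opening and the grip force at its end, in the units of the state.
- get_obs(): the state, without advancing time (a new reading comes with each control period).
- get_image(name): name is "side" or "top"; returns (picture, depth): 420x560x3 uint8, blue, green, red; 420x560 float32, m along the optical axis (not along the pixel's ray), 0 where there is no reading.
- get_calibration(name): a dict with "fov_y" (degrees; the focal length in pixels is half the picture's height over the tangent of half this angle, whatever the lens; pixels are square), "cx", "cy" (the principal point, pixels), "D" ([k1, k2, p1, p2, k3] as OpenCV has them; the pictures are not rectified), "xyz" and "rotation" of the camera in the world. Camera axes: x right, y up, looking along -z (the intrinsics and any distortion apply to the point x, -y, -z); pixel columns grow to the right and rows downward; lengths in m; the calibration is good to about 2 mm. A picture is of the moment at which its call begins. get_calibration takes no time and is no camera call.
- close_job(): hands the job in; it is judged then, once.
The state is a dict: "time": time; "joints": joint angles; "dq": joint speeds; "joint_torque": joint torques, N m; "tcp_pos": TCP position; "ee_rot": TCP orientation; "ft_force": force on the tool from outside, world axes, zero at the start; "torque": the same for the moment, N m; "gripper_width": finger opening in m; "grasp_force": force on a finger pad.
Only numpy, scipy, OpenCV 4.12 (cv2) and the standard library are available. Lean on these libraries where they do the work, as an engineer would, in place of code of your own. Each camera call takes 0.05 s, during which the arm holds its last target. There are 200 camera calls.

## Working session

There is one attempt and no reset: what is moved stays moved. The work goes in short steps, Python scripts to look and compute and a tool call to move; the robot and the scene stay as the last step left them, time stands still between calls to the robot, and variables do not carry over. Pictures are saved under pics/ and viewed, at most 12 in all, crops included, and the job is handed in when it is done.

Besides the shell and the picture viewer there is one more tool, called by a JSON object that holds its "fn" and its "kwargs", one argument or row to a line. move_arm: Moves the arm, as the interface text tells. Its arguments: {"type":"object","properties":{"xyz":{"type":"array","items":{"type":"array","items":{"type":"number"}}},"delta_rot":{"type":"array","items":{"type":"array","items":{"type":"number"}}},"hand":{"type":"number"},"grip_force":{"type":"number"}},"required":["xyz","delta_rot"]}

```bash
mkdir -p pics && ls
python3 - <<'E'
from workcell import *
import cv2,numpy as np
o=get_obs();print(o)
for n in("side","top"):
    im,d=get_image(n);cv2.imwrite(f"pics/{n}0.png",im);np.save(f"pics/{n}0.npy",d);print(n,get_calibration(n))
E
```

```text
pics
{'time': 0.0, 'joints': array([-1.27512218e+00,  2.45790414e-01,  1.55899486e+00, -4.71384165e-05,
        1.33866228e+00, -1.74112632e-01]), 'dq': array([ 0.00145133,  0.00019916, -0.00073222,  0.00051665,  0.00047536,
        0.00044455]), 'joint_torque': array([ 7.84380736e-04, -4.15838885e+01, -3.14604199e+01,  6.85719028e-02,
        3.32429912e-02, -1.26119880e-04]), 'tcp_pos': array([ 0.29418133, -0.57936896,  0.40357043]), 'ee_rot': array([[ 8.91659986e-01,  4.52705344e-01, -5.84371505e-04],
       [ 4.52705637e-01, -8.91658289e-01,  1.76103618e-03],
       [ 2.76170795e-04, -1.83479377e-03, -9.99998279e-01]]), 'ft_force': array([ 0.13299099, -0.21735342, -0.8573914 ]), 'torque': array([-0.00038018, -0.01302591,  0.01655779]), 'grasp_force': 0.0, 'gripper_width': 0.09418739973523707}
side {'fov_y': 42.46695700397481, 'cx': 284.4041583887896, 'cy': 206.99424703757361, 'D': array([-0.09503329,  0.        ,  0.        ,  0.        ,  0.        ]), 'xyz': array([-0.10113646,  1.31467068,  0.61442974]), 'rotation': array([[-0.89663164,  0.13124247, -0.42287954],
       [-0.44215267, -0.31610364,  0.83939235],
       [-0.02350983,  0.93960306,  0.34145773]])}
top {'fov_y': 45.89343836526234, 'cx': 284.08101818277765, 'cy': 204.77040059019444, 'D': array([0.03575187, 0.        , 0.        , 0.        , 0.        ]), 'xyz': array([ 0.43708693, -0.00222868,  1.30197041]), 'rotation': array([[ 0.01339294,  0.99657739, -0.08157289],
       [-0.99989777,  0.01293952, -0.00608457],
       [-0.00500823,  0.08164605,  0.99664881]])}
```

View pics/side0.png

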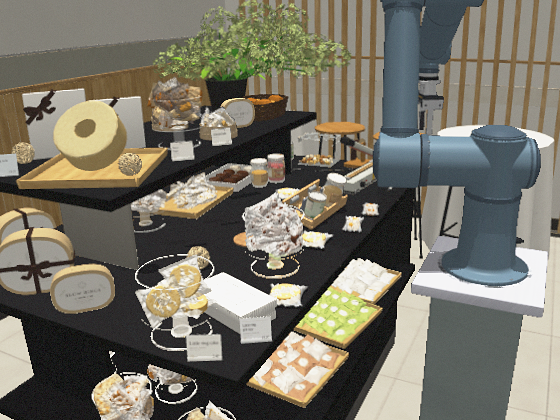

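View pics/top0.png

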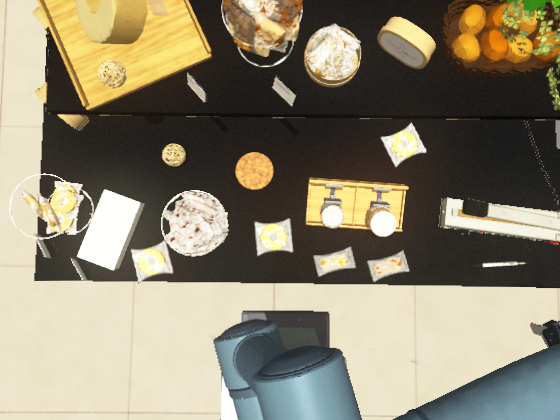

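The top view shows the rack at about (305–408, 178–235), with items at (332,214) and (383,220). The coaster is at (254,170), and the bars are in front at (334,262) and (388,266). I'll measure next.

```bash
cat > h.py <<'E'
from workcell import *
import cv2,numpy as np
def KD(n):
    c=get_calibration(n);f=210/np.tan(np.radians(c["fov_y"])/2)
    return c,np.array([[f,0,c["cx"]],[0,f,c["cy"]],[0,0,1]]),c["D"]
def rays(n,px):
    c,K,D=KD(n);u=cv2.undistortPoints(np.float64(px).reshape(-1,1,2),K,D).reshape(-1,2)
    return c["xyz"],np.c_[u[:,0],-u[:,1],-np.ones(len(u))]@c["rotation"].T
def onz(n,px,z):
    o,r=rays(n,px);return o+r*((z-o[2])/r[:,2])[:,None]
def cloud(n,d):
    v,u=np.mgrid[0:420,0:560];o,r=rays(n,np.c_[u.ravel(),v.ravel()])
    return (o+r*d.reshape(-1,1)).reshape(420,560,3)
E
python3 - <<'E'
from h import *
np.set_printoptions(precision=3,suppress=True,linewidth=150)
d=np.load("pics/top0.npy");P=cloud("top",d);np.save("pics/P.npy",P)
for nm,(u,v) in dict(table=(280,200),coaster=(254,170),tin=(332,216),jar=(383,222),barA=(388,266),barB=(334,262),ringF=(273,237),ringB=(404,145),ball=(174,155),stand=(195,215),shelf=(300,100),shelf2=(300,112),jarlab=(333,55),till=(480,215),box=(110,230)).items():
    print(nm,P[v,u])
im=cv2.imread("pics/top0.png")
a=cv2.resize(im[165:285,230:420],None,fx=4,fy=4,interpolation=cv2.INTER_CUBIC);cv2.imwrite("pics/tc.png",a)
s=cv2.imread("pics/side0.png")[150:260,225:390];cv2.imwrite("pics/sc.png",cv2.resize(s,None,fx=4.8,fy=4.8,interpolation=cv2.INTER_CUBIC))
# heights along rows of rack
for v in range(172,250,4): print(v,P[v,312,[0,2]],P[v,332],P[v,383],P[v,403,[0,1,2]])
E
```

```text
table [0.556 0.017 0.001]
coaster [0.634 0.086 0.006]
tin [ 0.511 -0.113  0.083]
jar [ 0.496 -0.232  0.113]
barA [ 0.388 -0.263  0.02 ]
barB [ 0.396 -0.124  0.02 ]
ringF [0.458 0.033 0.023]
ringB [ 0.704 -0.307  0.012]
ball [0.663 0.287 0.054]
stand [0.506 0.215 0.13 ]
shelf [ 0.751 -0.027  0.25 ]
shelf2 [ 0.725 -0.028  0.247]
jarlab [ 0.816 -0.09   0.34 ]
till [ 0.511 -0.43   0.195]
box [0.47  0.443 0.047]
172 [0.632 0.   ] [ 0.633 -0.12  -0.004] [ 0.634 -0.255 -0.001] [ 0.635 -0.308 -0.005]
176 [ 0.621 -0.003] [ 0.622 -0.12  -0.002] [ 0.623 -0.255 -0.001] [ 0.624 -0.307  0.001]
180 [0.6   0.078] [ 0.601 -0.114  0.071] [ 0.612 -0.254  0.003] [ 0.613 -0.307  0.   ]
184 [0.595 0.037] [ 0.591 -0.114  0.07 ] [ 0.592 -0.24   0.076] [ 0.597 -0.296  0.048]
188 [0.585 0.032] [ 0.586 -0.117  0.035] [ 0.583 -0.241  0.071] [ 0.583 -0.289  0.076]
192 [0.575 0.032] [ 0.576 -0.117  0.031] [ 0.577 -0.248  0.034] [ 0.576 -0.296  0.047]
196 [0.565 0.026] [ 0.564 -0.116  0.046] [ 0.567 -0.247  0.035] [ 0.566 -0.295  0.048]
200 [0.555 0.021] [ 0.551 -0.114  0.075] [ 0.557 -0.249  0.026] [ 0.556 -0.296
[... 360 characters left out ...]
 [0.504 0.013] [ 0.501 -0.113  0.082] [ 0.501 -0.232  0.113] [ 0.508 -0.306  0.   ]
224 [0.492 0.034] [ 0.491 -0.114  0.078] [ 0.491 -0.232  0.113] [ 0.497 -0.307 -0.003]
228 [ 0.484 -0.001] [ 0.484 -0.121 -0.003] [ 0.482 -0.233  0.109] [ 0.487 -0.306 -0.001]
232 [0.473 0.   ] [ 0.474 -0.121 -0.002] [ 0.437 -0.002  1.302] [ 0.476 -0.306  0.   ]
236 [0.462 0.003] [ 0.463 -0.121 -0.001] [ 0.465 -0.254  0.   ] [ 0.466 -0.306 -0.001]
240 [ 0.452 -0.002] [ 0.453 -0.121 -0.002] [ 0.455 -0.254 -0.003] [ 0.455 -0.306 -0.003]
244 [ 0.442 -0.004] [ 0.442 -0.121 -0.004] [ 0.444 -0.253  0.002] [ 0.445 -0.307 -0.004]
248 [ 0.431 -0.   ] [ 0.432 -0.121  0.002] [ 0.434 -0.252  0.007] [ 0.435 -0.306 -0.002]
```

View pics/tc.png

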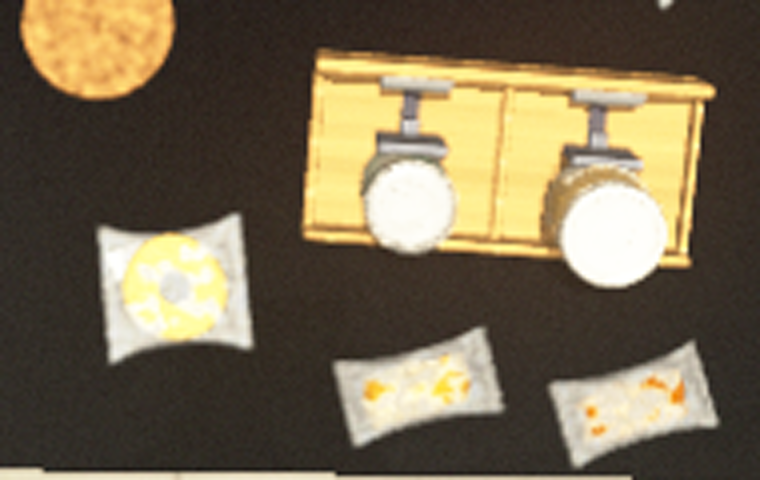

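View pics/sc.png

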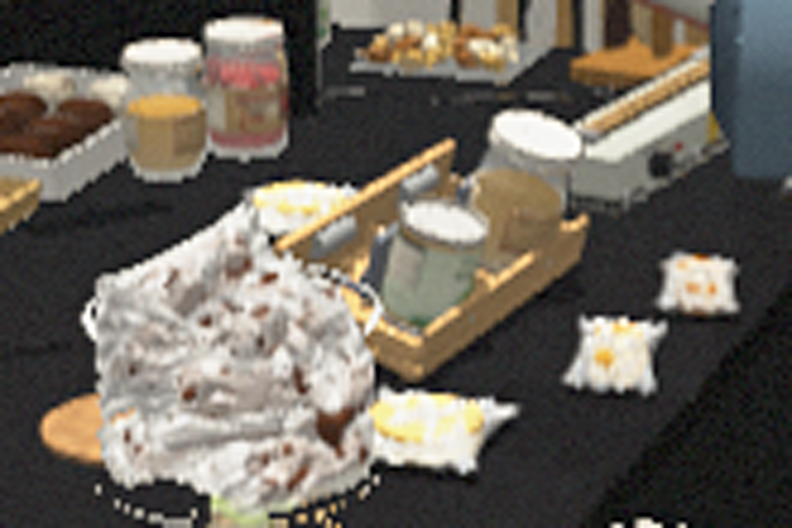

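The crops show the tin in the left lane, with its lid centre near (332.7, 216.2), and the jar in the right lane, with its lid at (383, 223.2). Both sit against the lip, with the plates pushed back. The rack corners are visible.

```bash
cat >> h.py <<'E'
from scipy.spatial.transform import Rotation as R
np.set_printoptions(precision=4,suppress=True,linewidth=150)
def plan(pos,rot,o=None,n=5):
    "pos: wanted TCP, rot: wanted ee_rot -> total shift (cm) and rotvec in tool axes"
    o=o or get_obs();A=o["ee_rot"]
    print("shift cm",np.round(A.T@(np.array(pos)-o["tcp_pos"])*100,2),"rot",np.round(R.from_matrix(A.T@rot).as_rotvec(),3))
E
python3 - <<'E'
from h import *
P=np.load("pics/P.npy");im=cv2.imread("pics/top0.png")
hsv=cv2.cvtColor(im,cv2.COLOR_BGR2HSV)
# deck plane from depth at deck pixels
px=lambda c:np.c_[230+np.array(c)[:,0]/4,165+np.array(c)[:,1]/4]
front=px([(303,240),(690,266)]);back=px([(318,50),(716,86)])
z0=0.008
for _ in range(3):
    F=onz("top",front,z0+.027);B=onz("top",back,z0+.069)
    dy=(F[0]-F[1]+B[0]-B[1])/2; yaw=np.arctan2(-dy[0],dy[1])
    ex=np.array([np.cos(yaw),np.sin(yaw),0]);ey=np.array([-ex[1],ex[0],0])
    m1=F.mean(0)+ex*.0072;m2=B.mean(0)-ex*.1038
    O=(m1+m2)/2
    # z0 by deck pixels: crop boxes clear of things
    Q=np.vstack([P[177+165-165:0].reshape(-1,3)]+[P[165+a//4:165+b//4,230+c//4:230+d//4].reshape(-1,3) for a,b,c,d in[(100,220,330,360),(100,220,460,490),(110,160,515,555)]])
    Q=Q[(Q[:,2]<.06)&(Q[:,2]>0)]
    s=(Q-O)@ex; zz=Q[:,2]-s*np.tan(.26); z0=np.median(zz)
    print("slope",np.polyfit(s,Q[:,2],1),"z0",z0,"std",zz.std(),len(Q))
print("yaw",yaw,"F",F,"B",B,"m1",m1,"m2",m2,"widths",np.linalg.norm(F[0]-F[1]),np.linalg.norm(B[0]-B[1]))
O[2]=z0;c,s=np.cos(.26),np.sin(.26)
Rd=np.c_[ex*c+[0,0,s],ey,-ex*s+np.array([0,0,c])];np.savez("deck.npz",O=O,R=Rd);print("O",O,Rd)
# lids: white low-saturation, near window
for nm,(u,v),zz in(("tin",(332,216),.083),("jar",(383,222),.113)):
    w=np.zeros(im.shape[:2],np.uint8);m=((hsv[...,1]<50)&(hsv[...,2]>185)).astype(np.uint8);cv2.circle(w,(u,v),18,1,-1);m&=w
    n,l,st,ce=cv2.connectedComponentsWithStats(m);i=l[v,u];cnt=cv2.findContours((l==i).astype(np.uint8),0,1)[0][0];e=cv2.fitEllipse(cnt)
    q=P[l==i];A=np.c_[q[:,0],q[:,1],np.ones(len(q))];k=np.linalg.lstsq(A,q[:,2],rcond=None)[0]
    p=onz("top",[ce[i]],np.median(q[:,2]))[0]
    print(nm,ce[i],st[i],e,"z",np.median(q[:,2]),"plane",k,"top",p,"deck",(p-O)@Rd)
# coaster
m=((hsv[...,0]>5)&(hsv[...,0]<22)&(hsv[...,1]>100)&(hsv[...,2]>90)).astype(np.uint8);n,l,st,ce=cv2.connectedComponentsWithStats(m);i=l[170,254];print("coaster",st[i],onz("top",[ce[i]],.006))
# shelf/other obstacles heights
T=P[...,2];print("stand max",P[190:255,160:228].reshape(-1,3)[P[190:255,160:228,2].argmax()],"shelf edge",[P[v,u] for u in(180,250,330) for v in (118,114)])
E
```

```text
slope [0.2653 0.0092] z0 0.00932817621575098 std 0.0026305396940010987 577
slope [0.2653 0.0092] z0 0.009295558096999758 std 0.002630539615790291 577
slope [0.2653 0.0092] z0 0.009296359151298172 std 0.0026305396177129952 577
yaw -0.06623154754473774 F [[ 0.4896 -0.0505  0.0363]
 [ 0.4765 -0.2962  0.0363]] B [[ 0.6061 -0.057   0.0783]
 [ 0.5866 -0.3032  0.0783]] m1 [ 0.4902 -0.1738  0.0363] m2 [ 0.4928 -0.1732  0.0783] widths 0.24613518471871973 0.24692216582271145
O [ 0.4915 -0.1735  0.0093] [[ 0.9643  0.0662 -0.2565]
 [-0.064   0.9978  0.017 ]
 [ 0.2571  0.      0.9664]]
tin [332.1566 215.9545] [321 205  23  23 396] ((332.1346435546875, 215.94833374023438), (21.03043556213379, 22.180147171020508), 3.0898897647857666) z 0.08511906304056516 plane [-1.3282  2.6151  1.0632] top [ 0.5107 -0.1132  0.0851] deck [0.0341 0.0615 0.0694]
jar [383.0262 223.3876] [370 211  27  26 534] ((383.0111083984375, 223.3976287841797), (24.728029251098633, 25.73616600036621), 72.02447509765625) z 0.11199048487877372 plane [-0.3706  2.8145  0.9506] top [ 0.4928 -0.2324  0.112 ] deck [ 0.0315 -0.0587  0.0979]
coaster [ 235  152   39   38 1146] [[0.6327 0.0862 0.006 ]]
stand max [ 0.4371 -0.0022  1.302 ] shelf edge [array([ 0.7733,  0.2874, -0.004 ]), array([0.7199, 0.234 , 0.2378]), array([0.7742, 0.0996, 0.0024]), array([0.7204, 0.0808, 0.2441]), array([ 0.7776, -0.1137, -0.0008]), array([ 0.7214, -0.0924,  0.2477])]
```

```bash
cat >> h.py <<'E'
D=np.load("deck.npz");O=D["O"];Rd=D["R"];RT=np.c_[Rd[:,0],-Rd[:,1],-Rd[:,2]]
yx=Rd[:,1];RV=np.c_[np.cross(yx,[0,0,1]),-yx,[0,0,-1]]  # vertical tool, closing along rack y
def deckgoal(x,y,z,o=None): plan(O+Rd@np.array([x,y,z+.18]),RT,o)
def state():
    o=get_obs();g=o["tcp_pos"]+.18*o["ee_rot"][:,2]
    print("t",o["time"],"grasp world",g,"deck",Rd.T@(g-O),"w",o["gripper_width"],"F",o["ft_force"],"gf",o["grasp_force"],"tilt err",R.from_matrix(o["ee_rot"].T@RT).as_rotvec())
E
python3 -c "
from h import *
print(np.linalg.det(RV));deckgoal(.034,.061,.165)"
```

```text
1.0
shift cm [ 34.28 -35.34   5.29] rot [-0.071  0.254  0.533]
```

{"fn": "move_arm", "kwargs": {
  "xyz": [
    [4,-4,0],
    [8,-8.5,0],
    [12.5,-13,0],
    [17,-17.5,0],
    [20,-21,0]
  ],
  "delta_rot": [
    [-0.014,0.05,0.107],
    [-0.028,0.1,0.213],
    [-0.043,0.152,0.32],
    [-0.057,0.203,0.426],
    [-0.071,0.254,0.533]
  ],
  "hand": 1,
  "grip_force": 40
}}

```text
time: 0.72
tcp_pos: [0.3778, -0.2995, 0.4042]
ee_rot: [[0.964, -0.069, 0.258], [-0.067, -0.998, -0.018], [0.259, -0.0, -0.966]]
ft_force: [0.5, -0.5, -0.2]
gripper_width: 0.0944
grasp_force: 0.0
```

```bash
python3 -c "
from h import *
state();deckgoal(.034,.061,.165)"
```

```text
t 0.725 grasp world [ 0.4243 -0.3027  0.2303] deck [ 0.0003 -0.1333  0.2286] w 0.09441928154368433 F [ 0.5185 -0.5083 -0.2311] gf 0.0 tilt err [ 0.0005 -0.002  -0.0029]
shift cm [  3.34 -19.43   6.36] rot [ 0.    -0.002 -0.003]
```

{"fn": "move_arm", "kwargs": {
  "xyz": [
    [0.9,-5,1.5],
    [1.8,-10,3],
    [2.7,-15,5],
    [3.4,-19.4,6.4],
    [3.4,-19.4,6.4]
  ],
  "delta_rot": [
    [0,0,0],
    [0,0,0],
    [0,0,0],
    [0,0,0],
    [0,0,0]
  ]
}}

```text
time: 1.35
tcp_pos: [0.4395, -0.109, 0.3497]
ee_rot: [[0.965, -0.061, 0.254], [-0.06, -0.998, -0.015], [0.255, -0.0, -0.967]]
ft_force: [0.2, -1.4, 0.3]
gripper_width: 0.0941
grasp_force: 0.0
```

```bash
python3 -c "
from h import *
state();deckgoal(.034,.061,.047)
im,d=get_image('top');cv2.imwrite('pics/t1.png',cv2.resize(im[140:290,220:420],None,fx=4,fy=4))"
```

```text
t 1.35 grasp world [ 0.4853 -0.1117  0.1757] deck [0.0328 0.0613 0.1634] w 0.09413520457843962 F [ 0.24   -1.4243  0.3136] gf 0.0 tilt err [-0.0015  0.0023  0.0045]
shift cm [ 0.1   0.02 11.64] rot [-0.002  0.002  0.004]
```

View pics/t1.png

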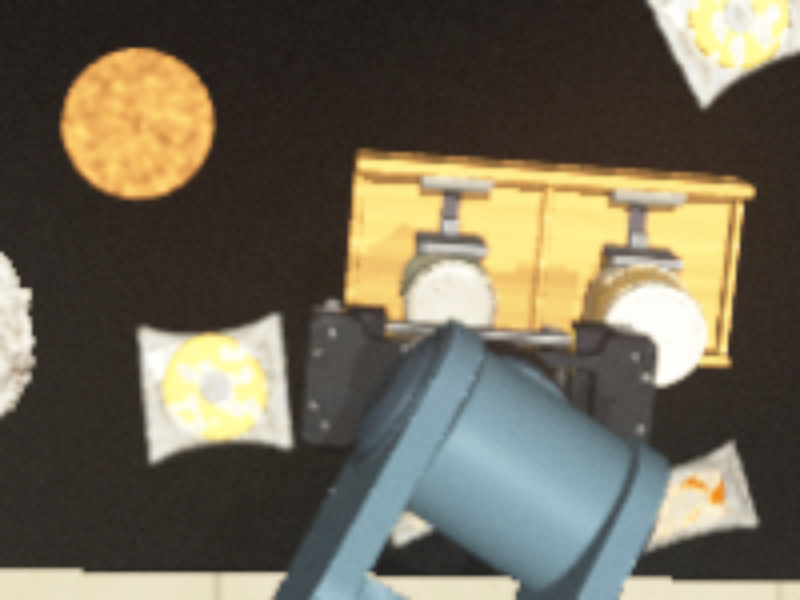

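The gripper is over the tin. The body centre sits at crop (480, 370), which matches its height parallax, and the tin lid is at (450, 295). Descending.

{"fn": "move_arm", "kwargs": {
  "xyz": [
    [0,0,4],
    [0.1,0,7.5],
    [0.1,0,10],
    [0.1,0,11.7],
    [0.1,0,11.7]
  ],
  "delta_rot": [
    [0,0,0],
    [0,0,0],
    [0,0,0],
    [0,0,0],
    [0,0,0]
  ]
}}

```text
time: 2.02
tcp_pos: [0.4703, -0.1148, 0.2377]
ee_rot: [[0.965, -0.068, 0.255], [-0.066, -0.998, -0.018], [0.255, 0.0, -0.967]]
ft_force: [-0.2, 1.1, 0.6]
gripper_width: 0.0936
grasp_force: 0.0
```

{"fn": "move_arm", "kwargs": {
  "xyz": [
    [0,0,0],
    [0,0,0],
    [0,0,0],
    [0,0,0],
    [0,0,0]
  ],
  "delta_rot": [
    [0,0,0],
    [0,0,0],
    [0,0,0],
    [0,0,0],
    [0,0,0]
  ],
  "hand": 0,
  "grip_force": 30
}}

```text
time: 2.65
tcp_pos: [0.4709, -0.1134, 0.2391]
ee_rot: [[0.964, -0.067, 0.258], [-0.064, -0.998, -0.017], [0.259, -0.0, -0.966]]
ft_force: [0.9, 5.2, 4.7]
gripper_width: 0.0573
grasp_force: 30.0
```

```bash
python3 -c "
from h import *
state();deckgoal(.034,.061,.047)"
```

```text
t 2.65 grasp world [ 0.5174 -0.1165  0.0652] deck [0.0357 0.0586 0.0484] w 0.057261439867688904 F [0.8959 5.2261 4.7409] gf 29.99874472618103 tilt err [ 0.0001 -0.0015 -0.0004]
shift cm [-0.14 -0.24  0.14] rot [ 0.    -0.001 -0.   ]
```

{"fn": "move_arm", "kwargs": {
  "xyz": [
    [0,0,-0.7],
    [0,0,-2.5],
    [0,0,-5],
    [0,0,-8],
    [0,0,-11]
  ],
  "delta_rot": [
    [0,0,0],
    [0,0,0],
    [0,0,0],
    [0,0,0],
    [0,0,0]
  ]
}}

```text
time: 3.28
tcp_pos: [0.4417, -0.1117, 0.3449]
ee_rot: [[0.965, -0.066, 0.255], [-0.063, -0.998, -0.019], [0.256, 0.002, -0.967]]
ft_force: [-1.1, -0.3, -1.2]
gripper_width: 0.0568
grasp_force: 30.0
```

```bash
python3 -c "
from h import *
state();plan([.6327,.0862,.0545+.03+.18],RV)
plan([.6327,.0862,.0545+.10+.18],RV)"
```

```text
t 3.275 grasp world [ 0.4876 -0.115   0.1709] deck [0.0341 0.0581 0.1582] w 0.05681820069329404 F [-1.0557 -0.2509 -1.2174] gf 29.99431014060974 tilt err [0.0016 0.0014 0.0005]
shift cm [ 15.11 -21.02  12.28] rot [ 0.002 -0.259  0.   ]
shift cm [ 16.9  -21.01   5.51] rot [ 0.002 -0.259  0.   ]
```

{"fn": "move_arm", "kwargs": {
  "xyz": [
    [3,-4,0.5],
    [6.5,-8.5,1.5],
    [10,-13,3],
    [13.5,-17.5,4.2],
    [16.9,-21,5.5]
  ],
  "delta_rot": [
    [0,-0.05,0],
    [0,-0.1,0],
    [0,-0.155,0],
    [0,-0.21,0],
    [0,-0.26,0]
  ]
}}

```text
time: 3.9
tcp_pos: [0.6343, 0.0877, 0.3341]
ee_rot: [[0.998, -0.065, -0.002], [-0.065, -0.998, -0.002], [-0.002, 0.003, -1.0]]
ft_force: [-0.2, -0.2, -1.6]
gripper_width: 0.057
grasp_force: 30.0
```

{"fn": "move_arm", "kwargs": {
  "xyz": [
    [0,0,2],
    [0,0,4],
    [0,0,6],
    [0,0,7],
    [0,0,7]
  ],
  "delta_rot": [
    [0,0,0],
    [0,0,0],
    [0,0,0],
    [0,0,0],
    [0,0,0]
  ]
}}

```text
time: 4.53
tcp_pos: [0.6329, 0.0854, 0.264]
ee_rot: [[0.998, -0.067, -0.001], [-0.067, -0.998, -0.001], [-0.001, 0.001, -1.0]]
ft_force: [-0.6, 0.3, -1.4]
gripper_width: 0.0566
grasp_force: 30.0
```

```bash
python3 -c "
from h import *
state();plan([.6327,.0862,.0545+.18],RV)
for n in('side','top'):
    im,d=get_image(n);cv2.imwrite('pics/%s2.png'%n,im)
s=cv2.imread('pics/side2.png')[140:270,210:410];cv2.imwrite('pics/s2c.png',cv2.resize(s,None,fx=4,fy=4,interpolation=2))"
```

```text
t 4.525 grasp world [0.6327 0.0852 0.084 ] deck [0.1388 0.2675 0.0404] w 0.056613708204757036 F [-0.5577  0.2809 -1.4436] gf 29.994362890720367 tilt err [ 0.0014  0.2612 -0.0008]
shift cm [-0.02 -0.08  2.95] rot [ 0.001  0.001 -0.001]
```

View pics/s2c.png

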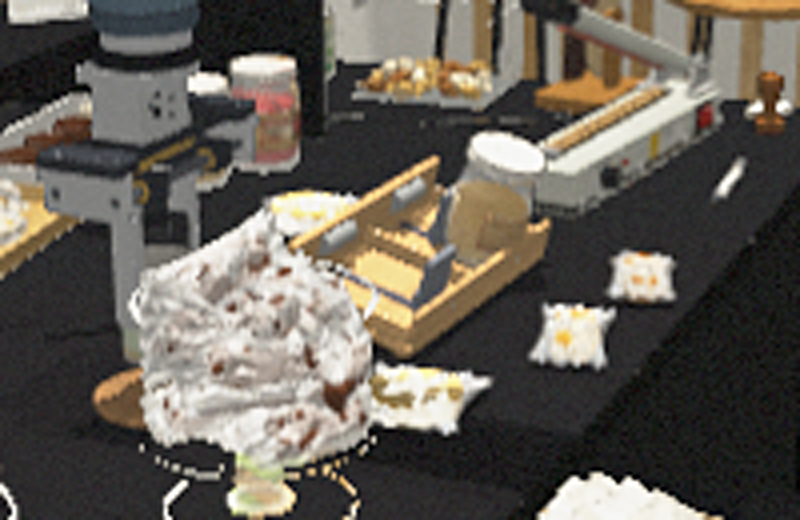

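The tin is in the gripper over the coaster, partly hidden by the cake. The left plate, at crop (435, 275), is at the front of its empty lane. Now lowering slowly.

{"fn": "move_arm", "kwargs": {
  "xyz": [
    [0,0,1],
    [0,0,2],
    [0,0,2.4],
    [0,0,2.55],
    [0,0,2.6]
  ],
  "delta_rot": [
    [0,0,0],
    [0,0,0],
    [0,0,0],
    [0,0,0],
    [0,0,0]
  ]
}}

```text
time: 5.25
tcp_pos: [0.6335, 0.0859, 0.239]
ee_rot: [[0.998, -0.066, 0.001], [-0.066, -0.998, -0.001], [0.001, 0.001, -1.0]]
ft_force: [-0.6, 0.1, -0.7]
gripper_width: 0.0571
grasp_force: 30.0
```

{"fn": "move_arm", "kwargs": {
  "xyz": [
    [0,0,0.05],
    [0,0,0.1],
    [0,0,0.15],
    [0,0,0.15],
    [0,0,0.15]
  ],
  "delta_rot": [
    [0,0,0],
    [0,0,0],
    [0,0,0],
    [0,0,0],
    [0,0,0]
  ]
}}

```text
time: 5.88
tcp_pos: [0.6335, 0.0859, 0.2376]
ee_rot: [[0.998, -0.066, 0.001], [-0.066, -0.998, -0.001], [0.001, 0.001, -1.0]]
ft_force: [-0.2, -0.3, -1.9]
gripper_width: 0.0569
grasp_force: 30.0
```

```bash
python3 -c "
from h import *
state()"
```

```text
t 5.875 grasp world [0.6336 0.0856 0.0576] deck [0.1328 0.268  0.0146] w 0.056919894133941586 F [-0.2316 -0.2532 -1.9206] gf 29.994383454322815 tilt err [ 0.0012  0.2593 -0.0001]
```

{"fn": "move_arm", "kwargs": {
  "xyz": [
    [0,0,0.05],
    [0,0,0.1],
    [0,0,0.15],
    [0,0,0.2],
    [0,0,0.2]
  ],
  "delta_rot": [
    [0,0,0],
    [0,0,0],
    [0,0,0],
    [0,0,0],
    [0,0,0]
  ]
}}

```text
time: 6.5
tcp_pos: [0.6335, 0.0858, 0.2354]
ee_rot: [[0.998, -0.066, 0.0], [-0.066, -0.998, -0.001], [0.0, 0.001, -1.0]]
ft_force: [-0.5, 0.5, -1.8]
gripper_width: 0.0572
grasp_force: 30.0
```

{"fn": "move_arm", "kwargs": {
  "xyz": [
    [0,0,0.05],
    [0,0,0.1],
    [0,0,0.15],
    [0,0,0.15],
    [0,0,0.15]
  ],
  "delta_rot": [
    [0,0,0],
    [0,0,0],
    [0,0,0],
    [0,0,0],
    [0,0,0]
  ]
}}

```text
time: 7.12
tcp_pos: [0.6335, 0.0859, 0.234]
ee_rot: [[0.998, -0.066, 0.001], [-0.066, -0.998, -0.001], [0.001, 0.001, -1.0]]
ft_force: [0.1, -0.5, -1.7]
gripper_width: 0.0571
grasp_force: 30.0
```

{"fn": "move_arm", "kwargs": {
  "xyz": [
    [0,0,0.05],
    [0,0,0.1],
    [0,0,0.15],
    [0,0,0.15],
    [0,0,0.15]
  ],
  "delta_rot": [
    [0,0,0],
    [0,0,0],
    [0,0,0],
    [0,0,0],
    [0,0,0]
  ]
}}

```text
time: 7.75
tcp_pos: [0.6337, 0.0859, 0.2336]
ee_rot: [[0.998, -0.066, 0.001], [-0.066, -0.998, -0.001], [0.001, 0.001, -1.0]]
ft_force: [-3.0, -0.1, 5.1]
gripper_width: 0.0568
grasp_force: 30.0
```

{"fn": "move_arm", "kwargs": {
  "xyz": [
    [0,0,0],
    [0,0,0],
    [0,0,0],
    [0,0,0],
    [0,0,0]
  ],
  "delta_rot": [
    [0,0,0],
    [0,0,0],
    [0,0,0],
    [0,0,0],
    [0,0,0]
  ],
  "hand": 1
}}

```text
time: 8.38
tcp_pos: [0.6335, 0.0858, 0.2324]
ee_rot: [[0.998, -0.066, 0.0], [-0.066, -0.998, -0.001], [0.001, 0.001, -1.0]]
ft_force: [-0.5, -0.1, 0.2]
gripper_width: 0.0939
grasp_force: 0.0
```

{"fn": "move_arm", "kwargs": {
  "xyz": [
    [0,0,-2],
    [0,0,-5],
    [0,0,-8],
    [0,0,-12],
    [0,0,-15]
  ],
  "delta_rot": [
    [0,0,0],
    [0,0,0],
    [0,0,0],
    [0,0,0],
    [0,0,0]
  ]
}}

```text
time: 9.0
tcp_pos: [0.6335, 0.0861, 0.3864]
ee_rot: [[0.998, -0.066, 0.004], [-0.066, -0.998, -0.001], [0.004, 0.001, -1.0]]
ft_force: [0.1, 1.1, -0.0]
gripper_width: 0.0942
grasp_force: 0.0
```

```bash
python3 -c "
from h import *
state();deckgoal(.034,-.06,.195)
im,d=get_image('top');cv2.imwrite('pics/t3.png',im[100:290,160:420])"
```

```text
t 9.0 grasp world [0.6342 0.0858 0.2064] deck [0.1717 0.2682 0.1582] w 0.09423388551988145 F [ 0.1435  1.0575 -0.014 ] gf 0.0 tilt err [ 0.0011  0.2557 -0.    ]
shift cm [-18.8   32.84   0.55] rot [ 0.001  0.256 -0.   ]
```

```bash
cat >> h.py <<'E'
from scipy.spatial.transform import Rotation as _R
RL=Rd@_R.from_euler('y',-.067).as_matrix()@np.diag([1,-1,-1.])
def leangoal(x,y,z): plan(O+Rd@np.array([x,y,z])-.18*RL[:,2],RL)
E
python3 -c "
from h import *
P=np.load('pics/P.npy').reshape(-1,3)
for z in(.03,.08,.13,.18):
    q=P[(P[:,0]>.4)&(P[:,0]<.62)&(P[:,1]<-.28)&(P[:,1]>-.6)&(P[:,2]>z)&(P[:,2]<.5)&(np.hypot(P[:,0]-.49,P[:,1]+.232)>.06)];print(z,len(q),np.percentile(q,[1,99],axis=0) if len(q) else '',q[q[:,1].argmax()] if len(q) else '')
print(O+Rd@[.034,-.147,.14]);leangoal(.034,-.059,.195)"
```

```text
0.03 2847 [[ 0.474  -0.5975  0.0312]
 [ 0.5854 -0.285   0.2065]] [ 0.5747 -0.2804  0.0358]
0.08 1138 [[ 0.4939 -0.5979  0.1212]
 [ 0.5451 -0.3918  0.2082]] [ 0.5873 -0.283   0.0806]
0.13 1048 [[ 0.4975 -0.5809  0.1306]
 [ 0.545  -0.3922  0.2085]] [ 0.5215 -0.3909  0.1895]
0.18 439 [[ 0.5092 -0.4595  0.1804]
 [ 0.5457 -0.3915  0.2093]] [ 0.5215 -0.3909  0.1895]
[ 0.4786 -0.32    0.1533]
shift cm [-20.06  32.76   1.2 ] rot [0.001 0.316 0.   ]
```

View pics/t3.png

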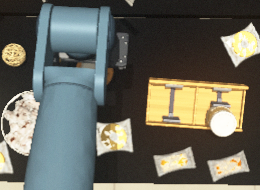

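The picture shows the jar still in the right lane and the left plate forward. The tin is hidden under the arm. I'll move to the jar.

{"fn": "move_arm", "kwargs": {
  "xyz": [
    [-3,5,0],
    [-6,10,0],
    [-9,15,0],
    [-12,20,0],
    [-15,25,0]
  ],
  "delta_rot": [
    [0,0.06,0],
    [0,0.12,0],
    [0,0.19,0],
    [0,0.25,0],
    [0,0.316,0]
  ]
}}

```text
time: 9.68
tcp_pos: [0.4658, -0.1545, 0.3833]
ee_rot: [[0.947, -0.066, 0.314], [-0.062, -0.998, -0.023], [0.315, 0.002, -0.949]]
ft_force: [0.1, -0.6, -0.2]
gripper_width: 0.0941
grasp_force: 0.0
```

```bash
python3 -c "
from h import *
state();leangoal(.034,-.059,.195)
im,d=get_image('top');P=cloud('top',d);cv2.imwrite('pics/t4.png',im)
hsv=cv2.cvtColor(im,cv2.COLOR_BGR2HSV)
m=((hsv[...,1]<50)&(hsv[...,2]>170)).astype(np.uint8);m[:,:230]=0;m[:,275:]=0;m[:150]=0;m[200:]=0
n,l,st,ce=cv2.connectedComponentsWithStats(m)
i=st[1:,4].argmax()+1;print(st[i],ce[i],np.median(P[l==i],0),onz('top',[ce[i]],.078))"
```

```text
t 9.675 grasp world [ 0.5223 -0.1586  0.2125] deck [0.081  0.0169 0.1887] w 0.09410345893679063 F [ 0.0827 -0.5929 -0.1745] gf 0.0 tilt err [ 0.0022 -0.0601  0.0009]
shift cm [-4.78  7.63 -0.89] rot [0.002 0.007 0.001]
[242 156  22  23 400] [252.235  166.8925] [0.6313 0.0865 0.0744] [[0.6309 0.0858 0.078 ]]
```

{"fn": "move_arm", "kwargs": {
  "xyz": [
    [-2.4,4,-0.4],
    [-4.8,7.6,-0.9],
    [-4.8,7.6,2],
    [-4.8,7.6,4],
    [-4.8,7.6,4]
  ],
  "delta_rot": [
    [0,0,0],
    [0,0.005,0],
    [0,0.005,0],
    [0,0.005,0],
    [0,0.005,0]
  ]
}}

```text
time: 10.35
tcp_pos: [0.4286, -0.2268, 0.3287]
ee_rot: [[0.947, -0.066, 0.313], [-0.063, -0.998, -0.02], [0.314, -0.001, -0.949]]
ft_force: [0.4, 0.4, 1.0]
gripper_width: 0.0938
grasp_force: 0.0
```

```bash
python3 -c "
from h import *
state();leangoal(.034,-.059,.063)"
```

```text
t 10.35 grasp world [ 0.485  -0.2304  0.1578] deck [ 0.0356 -0.0572  0.1442] w 0.09384224556404228 F [0.3867 0.4495 0.957 ] gf 0.0 tilt err [-0.0006 -0.0593 -0.0003]
shift cm [-0.78  0.17  8.1 ] rot [-0.001  0.008 -0.   ]
```

{"fn": "move_arm", "kwargs": {
  "xyz": [
    [-0.8,0.2,1],
    [-0.8,0.2,4],
    [-0.8,0.2,6.5],
    [-0.8,0.2,8.1],
    [-0.8,0.2,8.1]
  ],
  "delta_rot": [
    [0,0.008,0],
    [0,0.008,0],
    [0,0.008,0],
    [0,0.008,0],
    [0,0.008,0]
  ]
}}

```text
time: 10.98
tcp_pos: [0.4465, -0.2302, 0.2497]
ee_rot: [[0.945, -0.066, 0.322], [-0.063, -0.998, -0.021], [0.322, 0.0, -0.947]]
ft_force: [-0.6, -0.4, 0.6]
gripper_width: 0.0938
grasp_force: 0.0
```

{"fn": "move_arm", "kwargs": {
  "xyz": [
    [0,0,0],
    [0,0,0],
    [0,0,0],
    [0,0,0],
    [0,0,0]
  ],
  "delta_rot": [
    [0,0,0],
    [0,0,0],
    [0,0,0],
    [0,0,0],
    [0,0,0]
  ],
  "hand": 0,
  "grip_force": 45
}}

```text
time: 11.6
tcp_pos: [0.447, -0.2306, 0.251]
ee_rot: [[0.944, -0.066, 0.324], [-0.062, -0.998, -0.023], [0.324, 0.002, -0.946]]
ft_force: [-0.4, 0.8, 2.3]
gripper_width: 0.0625
grasp_force: 45.0
```

```bash
python3 -c "
from h import *
state()"
```

```text
t 11.6 grasp world [ 0.5053 -0.2347  0.0807] deck [ 0.0356 -0.0601  0.0645] w 0.06254809743722284 F [-0.4313  0.8361  2.3294] gf 45.000813603401184 tilt err [ 0.0016 -0.0705  0.0002]
```

{"fn": "move_arm", "kwargs": {
  "xyz": [
    [0.1,0,-1],
    [0.1,0,-3],
    [0.1,0,-6],
    [0.1,0,-9],
    [0.1,0,-10]
  ],
  "delta_rot": [
    [0,0,0],
    [0,0,0],
    [0,0,0],
    [0,0,0],
    [0,0,0]
  ]
}}

```text
time: 12.22
tcp_pos: [0.4151, -0.2282, 0.3466]
ee_rot: [[0.944, -0.067, 0.324], [-0.062, -0.998, -0.024], [0.325, 0.002, -0.946]]
ft_force: [0.2, -0.2, -4.1]
gripper_width: 0.0626
grasp_force: 45.0
```

```bash
python3 -c "
from h import *
state();deckgoal(-.045,.06,.165)"
```

```text
t 12.225 grasp world [ 0.4733 -0.2325  0.1763] deck [ 0.0292 -0.06    0.1651] w 0.06260040534271452 F [ 0.2415 -0.1792 -4.0827] gf 44.999186396598816 tilt err [ 0.0024 -0.0705  0.0004]
shift cm [ -6.13 -11.96  -0.5 ] rot [ 0.002 -0.071  0.   ]
```

```bash
python3 -c "
from h import *
deckgoal(-.023,.06,.145)"
```

```text
shift cm [ -4.07 -11.96   1.65] rot [ 0.002 -0.071  0.   ]
```

{"fn": "move_arm", "kwargs": {
  "xyz": [
    [-2,-2,0],
    [-4.1,-5.5,0.5],
    [-4.1,-9,1],
    [-4.1,-12,1.6],
    [-4.1,-12,1.6]
  ],
  "delta_rot": [
    [0,-0.02,0],
    [0,-0.04,0],
    [0,-0.06,0],
    [0,-0.071,0],
    [0,-0.071,0]
  ]
}}

```text
time: 12.85
tcp_pos: [0.3892, -0.1045, 0.315]
ee_rot: [[0.966, -0.063, 0.252], [-0.061, -0.998, -0.015], [0.252, -0.001, -0.968]]
ft_force: [-0.1, -0.3, -3.9]
gripper_width: 0.0629
grasp_force: 45.0
```

```bash
python3 -c "
from h import *
state();deckgoal(-.023,.06,.0975)
im,d=get_image('side');cv2.imwrite('pics/s5.png',cv2.resize(im[130:260,250:410],None,fx=4.5,fy=4.5,interpolation=2))"
```

```text
t 12.85 grasp world [ 0.4345 -0.1072  0.1408] deck [-0.0254  0.0624  0.1428] w 0.0628652402462755 F [-0.1113 -0.3388 -3.9344] gf 44.99945640563965 tilt err [-0.0016  0.0051  0.0028]
shift cm [0.17 0.22 4.53] rot [-0.002  0.005  0.003]
```

View pics/s5.png

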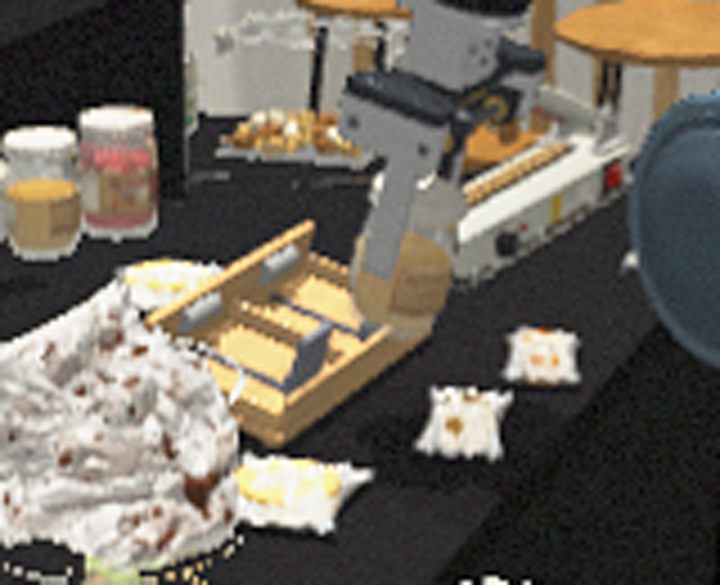

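The jar is held square, with its body at crop (405, 270), ahead of the lip. Now down, then the shove.

{"fn": "move_arm", "kwargs": {
  "xyz": [
    [0.2,0.2,1],
    [0.2,0.2,2.5],
    [0.2,0.2,4],
    [0.2,0.2,4.5],
    [0.2,0.2,4.5]
  ],
  "delta_rot": [
    [0,0.005,0],
    [0,0.005,0],
    [0,0.005,0],
    [0,0.005,0],
    [0,0.005,0]
  ]
}}

```text
time: 13.52
tcp_pos: [0.4032, -0.1097, 0.2735]
ee_rot: [[0.964, -0.067, 0.259], [-0.065, -0.998, -0.018], [0.26, 0.001, -0.966]]
ft_force: [-0.8, -0.3, -4.3]
gripper_width: 0.0626
grasp_force: 45.0
```

```bash
python3 -c "
from h import *
state();deckgoal(.044,.06,.0975)"
```

```text
t 13.525 grasp world [ 0.4498 -0.113   0.0997] deck [-0.0208  0.0576  0.099 ] w 0.06261423954895205 F [-0.78   -0.2817 -4.2652] gf 44.99913990497589 tilt err [ 0.001  -0.0027 -0.0008]
shift cm [ 6.53 -0.22  0.17] rot [ 0.001 -0.003 -0.001]
```

{"fn": "move_arm", "kwargs": {
  "xyz": [
    [1.5,-0.1,0.1],
    [3,-0.1,0.1],
    [4.5,-0.1,0.1],
    [6,-0.1,0.1],
    [6.5,-0.1,0.1]
  ],
  "delta_rot": [
    [0,0,0],
    [0,0,0],
    [0,0,0],
    [0,0,0],
    [0,0,0]
  ]
}}

```text
time: 14.15
tcp_pos: [0.4672, -0.1125, 0.2903]
ee_rot: [[0.963, -0.066, 0.26], [-0.063, -0.998, -0.018], [0.261, 0.001, -0.965]]
ft_force: [-3.0, -1.0, -2.2]
gripper_width: 0.0627
grasp_force: 45.0
```

{"fn": "move_arm", "kwargs": {
  "xyz": [
    [0,0,0],
    [0,0,0],
    [0,0,0],
    [0,0,0],
    [0,0,0]
  ],
  "delta_rot": [
    [0,0,0],
    [0,0,0],
    [0,0,0],
    [0,0,0],
    [0,0,0]
  ]
}}

```text
time: 14.78
tcp_pos: [0.466, -0.1123, 0.2897]
ee_rot: [[0.963, -0.066, 0.26], [-0.064, -0.998, -0.018], [0.26, 0.001, -0.966]]
ft_force: [-1.5, -0.0, -4.3]
gripper_width: 0.0624
grasp_force: 45.0
```

```bash
python3 -c "
from h import *
state();deckgoal(.044,.06,.0665)
im,d=get_image('top');cv2.imwrite('pics/t6.png',cv2.resize(im[160:260,270:420],None,fx=5,fy=5,interpolation=2))"
```

```text
t 14.775 grasp world [ 0.5127 -0.1156  0.1159] deck [0.0442 0.0592 0.0986] w 0.0624245311441165 F [-1.5356 -0.0478 -4.3449] gf 44.9993634223938 tilt err [ 0.001  -0.0033 -0.    ]
shift cm [ 0.03 -0.06  3.21] rot [ 0.001 -0.003 -0.   ]
```

View pics/t6.png

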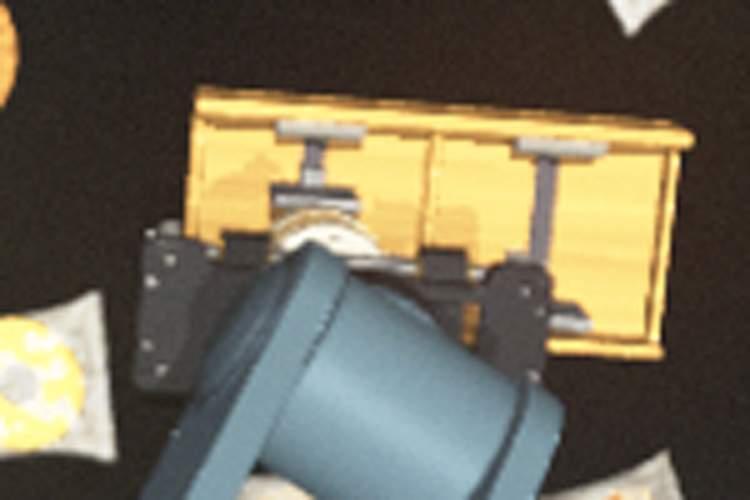

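The left plate, at crop (315, 195), is pushed back behind the jar. Lowering.

{"fn": "move_arm", "kwargs": {
  "xyz": [
    [0,0,1],
    [0,0,2],
    [0,0,2.8],
    [0,0,3.2],
    [0,0,3.2]
  ],
  "delta_rot": [
    [0,0,0],
    [0,0,0],
    [0,0,0],
    [0,0,0],
    [0,0,0]
  ]
}}

```text
time: 15.45
tcp_pos: [0.4743, -0.1129, 0.2583]
ee_rot: [[0.964, -0.066, 0.259], [-0.064, -0.998, -0.018], [0.259, 0.001, -0.966]]
ft_force: [-1.1, 0.6, -4.8]
gripper_width: 0.0626
grasp_force: 45.0
```

{"fn": "move_arm", "kwargs": {
  "xyz": [
    [0,0,0.05],
    [0,0,0.1],
    [0,0,0.15],
    [0,0,0.15],
    [0,0,0.15]
  ],
  "delta_rot": [
    [0,0,0],
    [0,0,0],
    [0,0,0],
    [0,0,0],
    [0,0,0]
  ]
}}

```text
time: 16.08
tcp_pos: [0.4749, -0.113, 0.2577]
ee_rot: [[0.963, -0.066, 0.26], [-0.064, -0.998, -0.019], [0.261, 0.001, -0.965]]
ft_force: [-2.3, 0.6, -2.6]
gripper_width: 0.0626
grasp_force: 45.0
```

```bash
python3 -c "
from h import *
state()"
```

```text
t 16.075 grasp world [ 0.5218 -0.1163  0.0839] deck [0.0447 0.0591 0.0653] w 0.06258779796128679 F [-2.3444  0.6137 -2.5973] gf 44.99957621097565 tilt err [ 0.0012 -0.004   0.0002]
```

{"fn": "move_arm", "kwargs": {
  "xyz": [
    [0,0,0.05],
    [0,0,0.1],
    [0,0,0.1],
    [0,0,0.1],
    [0,0,0.1]
  ],
  "delta_rot": [
    [0,0,0],
    [0,0,0],
    [0,0,0],
    [0,0,0],
    [0,0,0]
  ]
}}

```text
time: 16.7
tcp_pos: [0.4751, -0.1131, 0.2566]
ee_rot: [[0.963, -0.066, 0.26], [-0.064, -0.998, -0.019], [0.261, 0.001, -0.965]]
ft_force: [-3.2, -0.4, -2.9]
gripper_width: 0.0628
grasp_force: 45.0
```

{"fn": "move_arm", "kwargs": {
  "xyz": [
    [0,0,0.05],
    [0,0,0.1],
    [0,0,0.1],
    [0,0,0.1],
    [0,0,0.1]
  ],
  "delta_rot": [
    [0,0,0],
    [0,0,0],
    [0,0,0],
    [0,0,0],
    [0,0,0]
  ]
}}

```text
time: 17.32
tcp_pos: [0.4757, -0.1132, 0.2566]
ee_rot: [[0.963, -0.066, 0.261], [-0.063, -0.998, -0.019], [0.261, 0.001, -0.965]]
ft_force: [-6.7, 1.6, 4.0]
gripper_width: 0.063
grasp_force: 45.0
```

```bash
python3 -c "
from h import *
state()"
```

```text
t 17.325 grasp world [ 0.5226 -0.1166  0.0828] deck [0.0452 0.0589 0.064 ] w 0.06303262483574056 F [-6.7313  1.5787  3.9878] gf 45.00111222267151 tilt err [ 0.0014 -0.0043  0.0005]
```

{"fn": "move_arm", "kwargs": {
  "xyz": [
    [-0.2,0,0],
    [-0.4,0,0],
    [-0.5,0,0],
    [-0.5,0,0],
    [-0.5,0,0]
  ],
  "delta_rot": [
    [0,0,0],
    [0,0,0],
    [0,0,0],
    [0,0,0],
    [0,0,0]
  ]
}}

```text
time: 17.95
tcp_pos: [0.4708, -0.1129, 0.2546]
ee_rot: [[0.963, -0.066, 0.261], [-0.064, -0.998, -0.019], [0.261, 0.002, -0.965]]
ft_force: [-2.1, 0.6, 0.8]
gripper_width: 0.0625
grasp_force: 45.0
```

{"fn": "move_arm", "kwargs": {
  "xyz": [
    [0,0,0],
    [0,0,0],
    [0,0,0],
    [0,0,0],
    [0,0,0]
  ],
  "delta_rot": [
    [0,0,0],
    [0,0,0],
    [0,0,0],
    [0,0,0],
    [0,0,0]
  ],
  "hand": 1
}}

```text
time: 18.58
tcp_pos: [0.4705, -0.1127, 0.2543]
ee_rot: [[0.963, -0.066, 0.26], [-0.064, -0.998, -0.018], [0.261, 0.001, -0.965]]
ft_force: [0.1, -0.3, 0.8]
gripper_width: 0.094
grasp_force: 0.0
```

{"fn": "move_arm", "kwargs": {
  "xyz": [
    [0,0,-1.5],
    [0,0,-4],
    [0,0,-8],
    [0,0,-12],
    [0,0,-15]
  ],
  "delta_rot": [
    [0,0,0],
    [0,0,0],
    [0,0,0],
    [0,0,0],
    [0,0,0]
  ]
}}

```text
time: 19.2
tcp_pos: [0.431, -0.1098, 0.402]
ee_rot: [[0.963, -0.066, 0.263], [-0.063, -0.998, -0.02], [0.263, 0.003, -0.965]]
ft_force: [0.6, 1.0, -0.1]
gripper_width: 0.0938
grasp_force: 0.0
```

```bash
python3 -c "
from h import *
state();plan([.631,.086,.054+.12+.18],RV)
im,d=get_image('side');cv2.imwrite('pics/s7.png',cv2.resize(im[150:260,225:390],None,fx=4.5,fy=4.5,interpolation=2))"
```

```text
t 19.2 grasp world [ 0.4782 -0.1135  0.2283] deck [0.0397 0.0591 0.2161] w 0.09381532435850101 F [ 0.5715  0.9752 -0.0843] gf 0.0 tilt err [ 0.0027 -0.0065  0.0004]
shift cm [ 16.75 -20.88   9.49] rot [ 0.003 -0.266  0.   ]
```

View pics/s7.png

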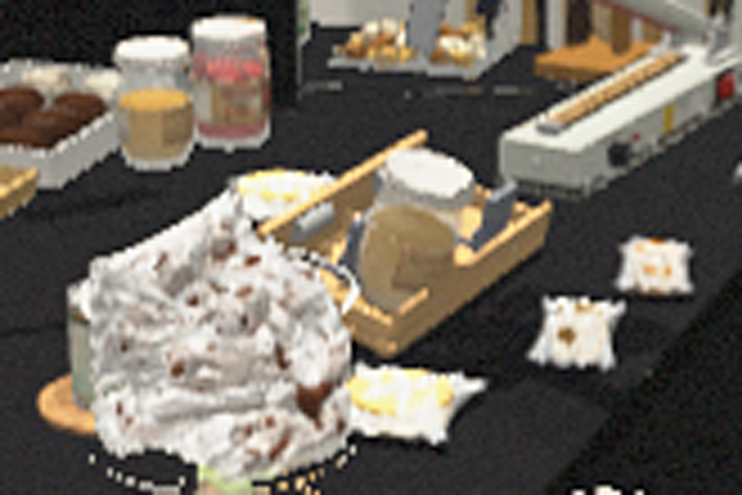

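The jar stands in the left lane behind the lip, at crop (415, 230), and the tin stands on the coaster at (80, 340). Next is the tin.

{"fn": "move_arm", "kwargs": {
  "xyz": [
    [3.3,-4,0.5],
    [6.7,-8.3,2],
    [10,-12.5,4.5],
    [13.5,-16.7,7],
    [16.7,-20.9,9.5]
  ],
  "delta_rot": [
    [0,-0.05,0],
    [0,-0.1,0],
    [0,-0.16,0],
    [0,-0.21,0],
    [0,-0.266,0]
  ]
}}

```text
time: 19.88
tcp_pos: [0.6322, 0.0878, 0.3501]
ee_rot: [[0.998, -0.066, -0.004], [-0.066, -0.998, -0.001], [-0.004, 0.001, -1.0]]
ft_force: [0.3, -0.9, -0.2]
gripper_width: 0.0942
grasp_force: 0.0
```

{"fn": "move_arm", "kwargs": {
  "xyz": [
    [0,0,0],
    [0,0,0],
    [0,0,2],
    [0,0,4],
    [0,0,4]
  ],
  "delta_rot": [
    [0,0,0],
    [0,0,0],
    [0,0,0],
    [0,0,0],
    [0,0,0]
  ]
}}

```text
time: 20.5
tcp_pos: [0.6296, 0.0856, 0.3078]
ee_rot: [[0.998, -0.067, -0.007], [-0.067, -0.998, -0.001], [-0.007, 0.001, -1.0]]
ft_force: [-0.7, -0.3, -0.6]
gripper_width: 0.0937
grasp_force: 0.0
```

```bash
python3 -c "
from h import *
state();plan([.631,.086,.0535+.18],RV)"
```

```text
t 20.5 grasp world [0.6283 0.0854 0.1278] deck [0.1458 0.2675 0.0838] w 0.09369493542236698 F [-0.7033 -0.2616 -0.601 ] gf 0.0 tilt err [ 0.0014  0.2674 -0.0009]
shift cm [ 0.19 -0.06  7.43] rot [ 0.001  0.007 -0.001]
```

{"fn": "move_arm", "kwargs": {
  "xyz": [
    [0.3,-0.1,2],
    [0.3,-0.1,4],
    [0.3,-0.1,6],
    [0.3,-0.1,7.4],
    [0.3,-0.1,7.4]
  ],
  "delta_rot": [
    [0,0.007,0],
    [0,0.007,0],
    [0,0.007,0],
    [0,0.007,0],
    [0,0.007,0]
  ]
}}

```text
time: 21.12
tcp_pos: [0.6332, 0.0869, 0.2349]
ee_rot: [[0.998, -0.066, 0.002], [-0.066, -0.998, -0.001], [0.002, 0.001, -1.0]]
ft_force: [-0.5, 0.3, 0.7]
gripper_width: 0.0936
grasp_force: 0.0
```

{"fn": "move_arm", "kwargs": {
  "xyz": [
    [0,0,0],
    [0,0,0],
    [0,0,0],
    [0,0,0],
    [0,0,0]
  ],
  "delta_rot": [
    [0,0,0],
    [0,0,0],
    [0,0,0],
    [0,0,0],
    [0,0,0]
  ],
  "hand": 0,
  "grip_force": 40
}}

```text
time: 21.75
tcp_pos: [0.6339, 0.0867, 0.237]
ee_rot: [[0.998, -0.066, 0.005], [-0.066, -0.998, -0.002], [0.005, 0.001, -1.0]]
ft_force: [-0.8, -0.2, 1.0]
gripper_width: 0.0569
grasp_force: 40.0
```

```bash
python3 -c "
from h import *
state()"
```

```text
t 21.75 grasp world [0.6348 0.0864 0.057 ] deck [0.1338 0.2688 0.0138] w 0.05686003979181103 F [-0.8123 -0.2227  1.042 ] gf 40.00041604042053 tilt err [0.0015 0.2549 0.    ]
```

{"fn": "move_arm", "kwargs": {
  "xyz": [
    [0,0,-1],
    [0,0,-3],
    [0,0,-6],
    [0,0,-9],
    [0,0,-12]
  ],
  "delta_rot": [
    [0,0,0],
    [0,0,0],
    [0,0,0],
    [0,0,0],
    [0,0,0]
  ]
}}

```text
time: 22.38
tcp_pos: [0.6331, 0.0871, 0.3591]
ee_rot: [[0.998, -0.066, 0.006], [-0.066, -0.998, -0.001], [0.006, 0.001, -1.0]]
ft_force: [0.0, 0.1, -1.2]
gripper_width: 0.057
grasp_force: 40.0
```

```bash
python3 -c "
from h import *
state();deckgoal(-.020,-.06,.18)"
```

```text
t 22.375 grasp world [0.6342 0.0869 0.1792] deck [0.1646 0.2693 0.132 ] w 0.056960252970415855 F [ 0.0063  0.0976 -1.1713] gf 39.999523758888245 tilt err [0.001  0.2539 0.    ]
shift cm [-23.6   32.95   0.6 ] rot [0.001 0.254 0.   ]
```

{"fn": "move_arm", "kwargs": {
  "xyz": [
    [-3.2,4.5,-4],
    [-6.8,9.3,-4],
    [-10.3,14.2,-4],
    [-13.8,19.2,-4],
    [-17,24,-4]
  ],
  "delta_rot": [
    [0,0.05,0],
    [0,0.1,0],
    [0,0.15,0],
    [0,0.2,0],
    [0,0.254,0]
  ]
}}

```text
time: 23.0
tcp_pos: [0.4459, -0.142, 0.3975]
ee_rot: [[0.964, -0.066, 0.258], [-0.063, -0.998, -0.02], [0.259, 0.003, -0.966]]
ft_force: [0.2, 0.1, -1.5]
gripper_width: 0.0568
grasp_force: 40.0
```

```bash
python3 -c "
from h import *
state();deckgoal(-.020,-.06,.14)"
```

```text
t 23.0 grasp world [ 0.4924 -0.1455  0.2237] deck [0.0542 0.028  0.2074] w 0.05677383078021539 F [ 0.2155  0.1203 -1.4753] gf 40.00171959400177 tilt err [ 0.0025 -0.0022  0.0011]
shift cm [-7.41  8.82  6.75] rot [ 0.002 -0.002  0.001]
```

{"fn": "move_arm", "kwargs": {
  "xyz": [
    [-3,4,0],
    [-6,7,1],
    [-7.4,8.8,3.5],
    [-7.4,8.8,6.5],
    [-7.4,8.8,6.7]
  ],
  "delta_rot": [
    [0,0,0],
    [0,0,0],
    [0,0,0],
    [0,0,0],
    [0,0,0]
  ]
}}

```text
time: 23.62
tcp_pos: [0.3869, -0.225, 0.3116]
ee_rot: [[0.965, -0.066, 0.253], [-0.064, -0.998, -0.016], [0.253, -0.001, -0.967]]
ft_force: [-0.1, -0.4, -0.8]
gripper_width: 0.0569
grasp_force: 40.0
```

```bash
python3 -c "
from h import *
state();deckgoal(-.020,-.06,.087)"
```

```text
t 23.625 grasp world [ 0.4324 -0.2278  0.1375] deck [-0.0206 -0.0581  0.1381] w 0.05687715456169494 F [-0.0575 -0.3694 -0.8475] gf 39.99953269958496 tilt err [-0.0011  0.0039 -0.0004]
shift cm [0.01 0.18 5.11] rot [-0.001  0.004 -0.   ]
```

{"fn": "move_arm", "kwargs": {
  "xyz": [
    [0,0,1.5],
    [0,0,3],
    [0,0,4.5],
    [0,0,5.1],
    [0,0,5.1]
  ],
  "delta_rot": [
    [0,0.003,0],
    [0,0.003,0],
    [0,0.003,0],
    [0,0.003,0],
    [0,0.003,0]
  ]
}}

```text
time: 24.25
tcp_pos: [0.4004, -0.2262, 0.2627]
ee_rot: [[0.964, -0.066, 0.257], [-0.064, -0.998, -0.017], [0.258, 0.0, -0.966]]
ft_force: [0.3, 0.4, -1.4]
gripper_width: 0.0571
grasp_force: 40.0
```

```bash
python3 -c "
from h import *
state();deckgoal(.041,-.06,.087)"
```

```text
t 24.25 grasp world [ 0.4467 -0.2293  0.0887] deck [-0.0192 -0.0586  0.0873] w 0.057094741746096286 F [ 0.301   0.4098 -1.4291] gf 39.9995756149292 tilt err [ 0.0003 -0.0007  0.0002]
shift cm [6.03 0.14 0.04] rot [ 0.    -0.001  0.   ]
```

{"fn": "move_arm", "kwargs": {
  "xyz": [
    [1.5,0.1,0],
    [3,0.1,0],
    [4.5,0.1,0],
    [5.8,0.1,0],
    [6.1,0.1,0]
  ],
  "delta_rot": [
    [0,0,0],
    [0,0,0],
    [0,0,0],
    [0,0,0],
    [0,0,0]
  ]
}}

```text
time: 24.88
tcp_pos: [0.4601, -0.2313, 0.2795]
ee_rot: [[0.964, -0.066, 0.259], [-0.063, -0.998, -0.019], [0.259, 0.002, -0.966]]
ft_force: [-3.3, 0.3, -1.0]
gripper_width: 0.0572
grasp_force: 40.0
```

{"fn": "move_arm", "kwargs": {
  "xyz": [
    [0,0,0],
    [0,0,0],
    [0,0,0],
    [0,0,0],
    [0,0,0]
  ],
  "delta_rot": [
    [0,0,0],
    [0,0,0],
    [0,0,0],
    [0,0,0],
    [0,0,0]
  ]
}}

```text
time: 25.5
tcp_pos: [0.459, -0.2313, 0.279]
ee_rot: [[0.964, -0.067, 0.258], [-0.064, -0.998, -0.018], [0.259, 0.001, -0.966]]
ft_force: [-2.9, -1.1, -0.0]
gripper_width: 0.0568
grasp_force: 40.0
```

```bash
python3 -c "
from h import *
state();deckgoal(.042,-.06,.055)
im,d=get_image('top');cv2.imwrite('pics/t8.png',cv2.resize(im[160:260,270:420],None,fx=5,fy=5,interpolation=2))"
```

```text
t 25.5 grasp world [ 0.5055 -0.2346  0.1052] deck [ 0.042 -0.06   0.088] w 0.05678802432441925 F [-2.8721 -1.0919 -0.0209] gf 40.0000262260437 tilt err [ 0.0013 -0.0017 -0.    ]
shift cm [0.02 0.02 3.3 ] rot [ 0.001 -0.002 -0.   ]
```

View pics/t8.png

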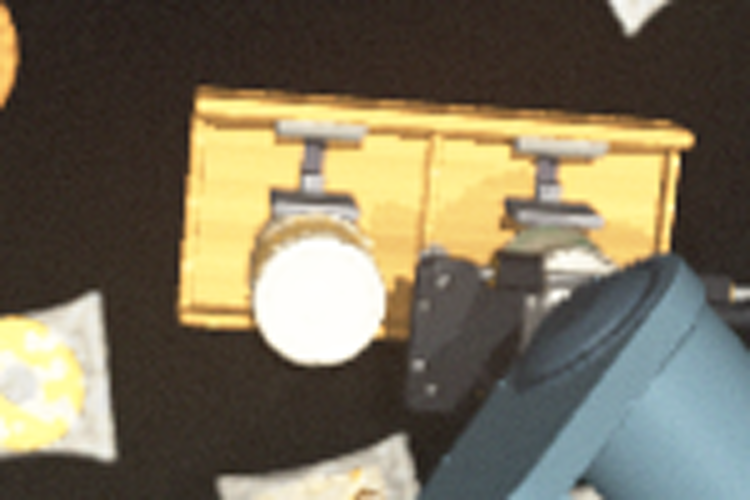

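The right plate, at crop (550, 215), is pushed back by the tin. The jar is seated on the left, with its lid at (320, 300). Lowering the tin.

{"fn": "move_arm", "kwargs": {
  "xyz": [
    [0,0,1],
    [0,0,2],
    [0,0,2.9],
    [0,0,3.2],
    [0,0,3.3]
  ],
  "delta_rot": [
    [0,0,0],
    [0,0,0],
    [0,0,0],
    [0,0,0],
    [0,0,0]
  ]
}}

```text
time: 26.18
tcp_pos: [0.4676, -0.2317, 0.2467]
ee_rot: [[0.964, -0.066, 0.257], [-0.064, -0.998, -0.017], [0.258, 0.0, -0.966]]
ft_force: [-2.7, -0.1, -0.2]
gripper_width: 0.0569
grasp_force: 40.0
```

{"fn": "move_arm", "kwargs": {
  "xyz": [
    [0,0,0.05],
    [0,0,0.1],
    [0,0,0.15],
    [0,0,0.15],
    [0,0,0.15]
  ],
  "delta_rot": [
    [0,0,0],
    [0,0,0],
    [0,0,0],
    [0,0,0],
    [0,0,0]
  ]
}}

```text
time: 26.8
tcp_pos: [0.468, -0.2319, 0.2459]
ee_rot: [[0.964, -0.066, 0.258], [-0.064, -0.998, -0.019], [0.259, 0.002, -0.966]]
ft_force: [-2.4, 0.1, -0.2]
gripper_width: 0.0571
grasp_force: 40.0
```

```bash
python3 -c "
from h import *
state()"
```

```text
t 26.8 grasp world [ 0.5145 -0.2353  0.072 ] deck [ 0.0423 -0.0601  0.0536] w 0.05710940924852328 F [-2.4188  0.0646 -0.2197] gf 39.99992072582245 tilt err [ 0.0015 -0.002   0.0001]
```

{"fn": "move_arm", "kwargs": {
  "xyz": [
    [0,0,0.05],
    [0,0,0.1],
    [0,0,0.15],
    [0,0,0.15],
    [0,0,0.15]
  ],
  "delta_rot": [
    [0,0,0],
    [0,0,0],
    [0,0,0],
    [0,0,0],
    [0,0,0]
  ]
}}

```text
time: 27.42
tcp_pos: [0.4684, -0.2319, 0.2442]
ee_rot: [[0.964, -0.066, 0.258], [-0.064, -0.998, -0.018], [0.259, 0.001, -0.966]]
ft_force: [-2.5, -0.4, -0.8]
gripper_width: 0.0569
grasp_force: 40.0
```

```bash
python3 -c "
from h import *
state()"
```

```text
t 27.425 grasp world [ 0.5148 -0.2352  0.0703] deck [ 0.0421 -0.06    0.0519] w 0.05690063114346904 F [-2.537  -0.4324 -0.7533] gf 39.99981880187988 tilt err [ 0.0012 -0.0015  0.0001]
```

{"fn": "move_arm", "kwargs": {
  "xyz": [
    [0,0,0.05],
    [0,0,0.1],
    [0,0,0.1],
    [0,0,0.1],
    [0,0,0.1]
  ],
  "delta_rot": [
    [0,0,0],
    [0,0,0],
    [0,0,0],
    [0,0,0],
    [0,0,0]
  ]
}}

```text
time: 28.05
tcp_pos: [0.4686, -0.232, 0.244]
ee_rot: [[0.964, -0.066, 0.257], [-0.063, -0.998, -0.018], [0.258, 0.001, -0.966]]
ft_force: [-9.1, 1.6, 7.0]
gripper_width: 0.0572
grasp_force: 40.0
```

Contact. I'll ease the tin toward the lip, release and retreat.

{"fn": "move_arm", "kwargs": {
  "xyz": [
    [-0.2,0,0],
    [-0.4,0,0],
    [-0.5,0,0],
    [-0.5,0,0],
    [-0.5,0,0]
  ],
  "delta_rot": [
    [0,0,0],
    [0,0,0],
    [0,0,0],
    [0,0,0],
    [0,0,0]
  ]
}}

```text
time: 28.68
tcp_pos: [0.4643, -0.2318, 0.2428]
ee_rot: [[0.963, -0.067, 0.26], [-0.064, -0.998, -0.019], [0.261, 0.002, -0.965]]
ft_force: [-1.4, 1.9, 6.3]
gripper_width: 0.0572
grasp_force: 40.0
```

{"fn": "move_arm", "kwargs": {
  "xyz": [
    [0,0,0],
    [0,0,0],
    [0,0,0],
    [0,0,0],
    [0,0,0]
  ],
  "delta_rot": [
    [0,0,0],
    [0,0,0],
    [0,0,0],
    [0,0,0],
    [0,0,0]
  ],
  "hand": 1
}}

```text
time: 29.3
tcp_pos: [0.4638, -0.2316, 0.2419]
ee_rot: [[0.964, -0.066, 0.258], [-0.064, -0.998, -0.018], [0.258, 0.001, -0.966]]
ft_force: [-0.7, -0.7, -0.4]
gripper_width: 0.094
grasp_force: 0.0
```

{"fn": "move_arm", "kwargs": {
  "xyz": [
    [0,0,-1.5],
    [0,0,-4],
    [0,0,-8],
    [0,0,-12],
    [0,0,-15]
  ],
  "delta_rot": [
    [0,0,0],
    [0,0,0],
    [0,0,0],
    [0,0,0],
    [0,0,0]
  ]
}}

```text
time: 29.92
tcp_pos: [0.4246, -0.2287, 0.3898]
ee_rot: [[0.963, -0.067, 0.26], [-0.063, -0.998, -0.021], [0.261, 0.003, -0.965]]
ft_force: [0.0, -0.1, 0.1]
gripper_width: 0.0939
grasp_force: 0.0
```

{"fn": "move_arm", "kwargs": {
  "xyz": [
    [-3,0,0],
    [-6,0,0],
    [-9,0,-2],
    [-11,0,-3],
    [-12,0,-4]
  ],
  "delta_rot": [
    [0,0,0],
    [0,0,0],
    [0,0,0],
    [0,0,0],
    [0,0,0]
  ]
}}

```text
time: 30.55
tcp_pos: [0.298, -0.22, 0.3953]
ee_rot: [[0.964, -0.067, 0.259], [-0.064, -0.998, -0.02], [0.259, 0.003, -0.966]]
ft_force: [-0.1, 0.1, -0.4]
gripper_width: 0.0941
grasp_force: 0.0
```

```bash
python3 -c "
from h import *
state()
im,d=get_image('top');P=cloud('top',d);hsv=cv2.cvtColor(im,cv2.COLOR_BGR2HSV);im2,d2=get_image('side')
for nm,(u,v) in(('jar',(334,220)),('tin',(382,219))):
    w=np.zeros(im.shape[:2],np.uint8);m=((hsv[...,1]<50)&(hsv[...,2]>175)).astype(np.uint8);cv2.circle(w,(u,v),19,1,-1);m&=w
    n,l,st,ce=cv2.connectedComponentsWithStats(m);i=l[v,u];q=P[l==i];p=onz('top',[ce[i]],np.median(q[:,2]))[0];print(nm,st[i],ce[i],(p-O)@Rd)
a=cv2.resize(im[160:285,270:420],None,fx=4,fy=4,interpolation=2);b=cv2.resize(im2[150:260,290:390],None,fx=2,fy=2,interpolation=2)
c=np.zeros((500,800,3),np.uint8);c[:,:600]=a;c[:220,600:]=b;cv2.imwrite('pics/f9.png',c)"
```

```text
t 30.55 grasp world [ 0.3446 -0.2236  0.2215] deck [-0.0839 -0.0597  0.2419] w 0.09412930400579723 F [-0.0906  0.1379 -0.3842] gf 0.0 tilt err [ 0.0027 -0.0023 -0.0003]
jar [321 207  26  26 530] [333.4    219.6679] [0.0308 0.0602 0.0975]
tin [370 209  24  22 392] [381.1862 219.6582] [ 0.0345 -0.0587  0.0691]
```

View pics/f9.png

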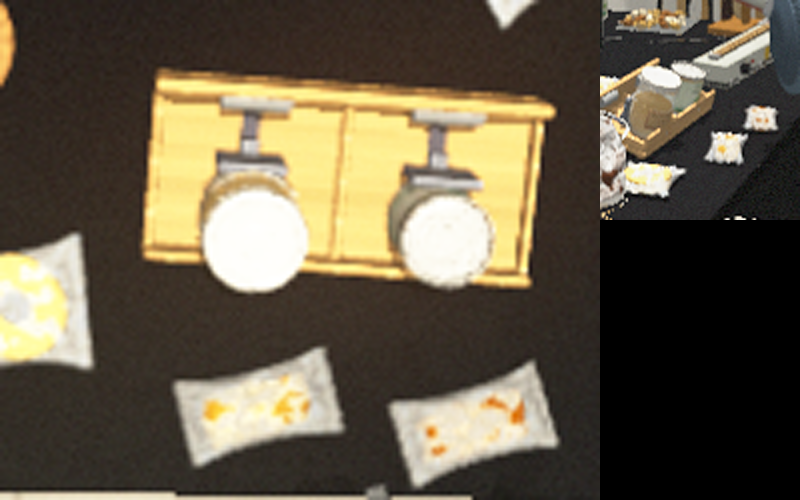

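The jar lid, at (255, 240), measures deck (31, 60, 97.5) mm, and the tin lid, at (445, 240), measures (34.5, -59, 69) mm. Both match the original seated readings, with the plates behind them and the packs still in place.

```bash
python3 -c "
from workcell import *
print(close_job())"
```

```text
the job is handed in; nothing more can be done
None
```

The jar and tin have swapped lanes, with the tin parked upright on the coaster in between; the final picture shows both seated behind the lip with the pushers behind them, and I handed the job in at about 31 s of the 72 s (no verdict was returned).

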